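# Clamp a cork lining onto an oak vice cheek and keep the squeeze

### The arm

A 7-joint arm with a two-finger parallel gripper is mounted at the origin on a cart in front of the work surface, level with it; the furniture and walls round the work are solid. World frame = base frame: x ahead of the robot, y to its left, z up, the work surface at z = 0. Lengths are in m, angles in rad, forces in N, time in s.
With the tool pointing down it reaches from about 0.4 to 0.875 m from the base axis. Payload 19.3 kg.
Tool frame: the origin (TCP) lies at the centre of the arm's flange, where the gripper is bolted on; the fingertips stand 173 mm ahead of it and the grasp point (between the pads) lies 155 mm ahead of it; z points along the fingers, y is the line along which they close (so a half turn about z gives the same grasp; the last joint's range is limited). The gripper opens to 85 mm and grips with 20 to 120 N. Pads are 22 mm wide; open, the fingers measure 114 mm over their backs; the gripper's body (76 mm by 85 mm) begins 54 mm behind the grasp point. The pads swing forward as they close: fully open they stand 13 mm farther back than shut.
Start: joints at [-1.283, 0.521, -0.036, 1.599, 0.021, 1.021, -0.113], TCP at [0.219, 0.585, 0.405] pointing down, gripper open.
Joint ranges: [-2.91, 2.91], [-0.3, 2.13], [-1.5, 1.42], [0.17, 2.43], [-1.26, 4.41], [0.16, 1.93], [-2.52, 2.52]. Speed limits (rad/s): [1.89, 1.89, 2.39, 2.39, 3.01, 3.01, 3.01].

### API

Orientations are given as a rotation vector (axis times angle).
In Python, from plant import ctrl gives the robot as it stands.
- The arm moves only by the tool drive_tool, never from a script. Its argument "motion" is text: rows parted by semicolons, each of 7 numbers parted by spaces: the shift along the tool's x, y, z in cm, then the turn, a rotation vector about the tool's x, y, z in degrees, then the closure, from 0 (fully open) to 1 (shut). A call has 1 to 8 rows; each row shifts and turns the commanded pose from where the row before left it, along the tool's axes as they then stand; what a row does not reach is not made up. A row lasts 1/10 s, in which the tool goes at most 50 mm and 8.59 degrees, less where a joint would pass 70% of its speed; a pose out of reach is approached as far as the arm can. A call is refused whole if a number of a shift passes 5 or a number of a turn 8.59, either way. A call with a gripper value outside its range is refused whole. The fingers move at their own pace and stop on an object; the grip force is fixed at half the most. Time passes only in rows, so rows that do not move let the fingers close. It gives the time, the measured TCP pose, the force, the opening and the grip force at its end, in the units of the state.
- ctrl.sense(): the state, without advancing time (a new reading comes with each control period).
- ctrl.camera(name): name is "scene" or "top" or "wrist"; returns the picture (480x640x3 uint8, red, green, blue); there is no depth.
- ctrl.get_calibration(name): a dict with "K" (3x3 intrinsics, pixels), "distortion" ([k1, k2, p1, p2, k3] as OpenCV has them; the pictures are not rectified), "eye" and "orientation" of the camera in the world. Camera axes: x right, y down, z forward; pixel columns grow to the right and rows downward; lengths in m; the calibration is good to about 2 mm. A picture is of the moment at which its call begins: read the wrist's pose just before it. get_calibration takes no time and is no camera call; for the wrist camera it gives the pose at the moment of the call.
- ctrl.close_job(): hands the job in; it is judged then, once.
The state is a dict: "clock": time; "joint_positions": joint angles; "dq": joint speeds; "joint_torque": joint torques, N m; "ee_pos": TCP position; "orientation": TCP orientation; "wrist_force": force on the tool from outside, world axes, zero at the start; "moment": the same for the moment, N m; "gripper_width": finger opening in m; "finger_force": force on a finger pad.
Only numpy, scipy, OpenCV 4.12 (cv2) and the standard library are available. Lean on these libraries where they do the work, as an engineer would, in place of code of your own. Each camera call takes 0.05 s, during which the arm holds its last target. There are 200 camera calls.

### The job

Fold both ajar flaps of the small carton well back, take the cork lining out and stand it in the opening of the one-hand bar clamp, beside the oak vice cheek, square to it and in line with its sides. Then pump the clamp's orange trigger until its sliding jaw presses the cork flat against the oak, moving that jaw with the trigger only and not squashing the cork. Finish while holding: keep the trigger squeezed firmly but not hard, since the clamp presses only as long as you hold it, and leave the other things on the bench where they are.

Things in the scene. Friction and masses are not known exactly. Their poses are not given: they have to be found in the camera images.
- clamp: One-hand bar clamp lying loose on its side, 0.9 kg, black, steel bar, orange trigger. Origin: on the bench, below the bar, in the plane of the head jaw's rubber face. x runs along the bar to the sliding jaw, y into the throat where the work goes, z up; handle to -y. Bar top 24 mm, head and both jaws 40 mm above the bench; jaws reach y = 80 mm. It slides if pushed, so closing fingers centre it.
- squeeze_point (a point): Clamp point (x -53, y -45, z 25 mm) midway between the back of the handle (20 mm thick, x -80 to -60, y -27 to -110, z 3 to 37 mm) and the front of the released trigger. Fingers closing here along the clamp's x, one behind the handle, one in front of the trigger, squeeze it: 55 mm across released, 34 mm fully squeezed; 25 mm clear on each side, clear above.
- trigger (a joint): Swing of the orange trigger to the handle, rad: 0 released, 0.25 fully squeezed (21 mm at squeeze_point). A spring (2.4 to 3.5 N there) returns it as the fingers open. Its pawl pushes the toothed bar against 4 N of friction: a grip under 10 N hardly moves it, 16 N presses the cork with about 20 N, 30 N with about 45 N, and some 50 N squashes it.
- trigger_front (a point): Front face of the orange trigger where a finger pushes, level with squeeze_point along the handle; it moves with the trigger.
- trigger_grip: The orange finger grip of the trigger, 30 mm tall (6 to 36 mm above the bench), 60 mm long, 14 mm thick. Its origin lies at the trigger's pin, not on the grip.
- jaw (a joint): Travel of bar and sliding jaw towards the head jaw, m: 0 fully open, faces 80 mm apart; faces stand 0.080 minus this apart (start 0 to 0.010). A full squeeze draws it in by about 10 mm (two teeth of 5 mm), on release it stays by friction, and the next squeeze draws it further. It presses only while the trigger is squeezed.
- jaw_block: The black sliding jaw on the end of the bar, 20 mm thick, 40 mm high, y -14 to +83 mm in the clamp's frame, with a grey rubber face (y 28 to 80 mm, 6 to 36 mm above the bench) that looks at the head jaw. Its origin is not on it; see jaw_face_center.
- jaw_face_center (a point): Centre of the sliding jaw's rubber face, 21 mm above the bench.
- lining: Dark brown speckled cork lining block, 24 mm thick (its x), 48 mm wide (its y), 58 mm high, 40 g, standing loose in the carton. Origin at the centre of its underside. Either side may face the oak.
- lining_center (a point): Centre of the cork lining, half-way up (29 mm above its underside); x through the thickness, y along the width, z up.
- cheek: Pale oak vice cheek, a plain board 20 mm thick (its x), 50 mm wide (its y), 60 mm high, standing loose on the bench in the clamp's throat, against the head jaw. Origin at the centre of its underside; its x points to the sliding jaw.
- cheek_center (a point): Centre of the oak cheek, half-way up (30 mm); axes as the cheek's. The lining belongs between it and the sliding jaw, at the same y; the space there is at first 25 to 35 mm wider than the lining is thick.
- work_point (a point): Point in the clamp's throat at x 33, y 53, z 30 mm in the clamp's frame; its axes are the clamp's.
- carton: Small cardboard carton fixed to the bench, 100 mm (x) by 116 mm (y), walls 3 mm thick, 68 mm high, floor 3 mm. Origin at the centre of its underside, z up. The lining stands at its middle, its width along the carton's y, between two 20 mm high strips. Its two end flaps (y sides) already hang down outside.
- carton_mouth (a point): Centre of the carton's mouth, 68 mm above the bench; axes as the carton's.
- flap_a (a joint): Top flap hinged along the carton's +x wall (hinge at x +49, z 70 mm), 48 mm long, 110 mm wide. 0 = shut flat over the mouth, 1.57 upright, 2.8 fully back; it starts ajar at 0.95 to 1.2 and stays wherever it is left.
- flap_b (a joint): Top flap hinged along the carton's -x wall (hinge at x -49, z 70 mm), otherwise the same as flap_a.
- flap_a_edge (a point): Middle of the free edge of flap a.
- flap_b_edge (a point): Middle of the free edge of flap b.
- oil_can: Small green oil can with a tall spout, 67 mm wide, 142 mm high, at the back right; bystander. Origin under its centre.
- barrel_tap: Brass barrel tap, 33x104x47 mm, lying at the left edge; bystander. Origin under its centre.
- nail_tin: Open grey tin of nails, 74 mm wide, 61 mm high, at the front right; bystander. Origin under its centre.

How it is judged:
On the way, in this order (a step that is already met when the one before it is completed fails the run):
1. both carton flaps are folded well back (value of joint each of flap_a, flap_b above 2.1 rad), for 0.2 s.
2. the cork lining stands on the bench in the clamp, beside the oak cheek and in line with it, let go (height (world z) of lining_center between 0.025 and 0.033 m and angle between lining_center's own z axis and vertical below 0.12 rad and x of lining_center in the frame of clamp between 0.024 and 0.068 m and y of lining_center in the frame of cheek_center between -0.008 and 0.008 m and x of lining_center in the frame of cheek_center above 0.015 m and contact force between the fingers and lining below 0.2 N and linear speed of lining below 0.02 m/s), for 0.2 s.
3. the pumped jaw presses the lining against the cheek (contact force between jaw_block and lining above 6 N and contact force between lining and cheek above 6 N and contact force between the fingers and trigger_grip above 4 N), for 0.2 s.
At the end, for the whole second after the job is handed in: Flaps back beyond 2.1 rad; lining upright on the bench, flat on the oak cheek (air under 2.5 mm, square within 0.10 rad, in line within 8 mm), not held by the fingers; fingers press the trigger with over 4 N, jaw presses lining and lining presses cheek with over 6 N, all through the last second (all of step 1 and all of step 3 and height (world z) of lining_center between 0.025 and 0.033 m and angle between lining_center's own z axis and vertical below 0.12 rad and x of lining_center in the frame of clamp between 0.024 and 0.068 m and y of lining_center in the frame of cheek_center between -0.008 and 0.008 m and x of lining_center in the frame of cheek_center between 0.015 and 0.0245 m and angle between the x axis of lining_center and the x axis of cheek_center, either way round below 0.1 rad and contact force between the fingers and lining below 0.2 N); the arm keeps its last pose, push and grip.
It fails at once if the cork is squashed: the jaw presses it with more than 80 N (contact force between jaw_block and lining above 80 N).
It fails at once if the sliding jaw is shoved by the hand instead of being pumped (more than 4 N) (contact force between the arm and jaw_block above 4 N).
It fails at once if a bystander is moved by more than 30 mm (distance of any of oil_can, barrel_tap, nail_tin from where it was at the start of the episode above 0.03 m).
It also fails if it takes over 67 s, if anything falls off the work surface, if the arm or the gripper's body presses on something with over 40 N, if the wrist force passes 120 N, or if a joint passes its speed limit or range.

## Working session

There is one attempt and no reset: what is moved stays moved. The work goes in short steps, Python scripts to look and compute and a tool call to move; the robot and the scene stay as the last step left them, time stands still between calls to the robot, and variables do not carry over. Pictures are saved under pics/ and viewed, at most 13 in all, crops included, and the job is handed in when it is done.

Besides the shell and the picture viewer there is one more tool, called as name(argument=value, ...) on one line, values as JSON. drive_tool: Moves the arm, as the interface text tells. Its arguments: {"type":"object","properties":{"motion":{"type":"string"}},"required":["motion"]}

```bash
ls; mkdir -p pics
python3 - <<'E'
from plant import ctrl
import cv2
for n in("top","scene"):
    cv2.imwrite(f"pics/{n}0.png",ctrl.camera(n)[:,:,::-1])
    c=ctrl.get_calibration(n);print(n,c)
print(ctrl.sense())
E
```

```text
pics
top {'K': array([[463.40721448,   0.        , 321.62523801],
       [  0.        , 463.40721448, 243.20881969],
       [  0.        ,   0.        ,   1.        ]]), 'distortion': array([-0.02547625,  0.        ,  0.        ,  0.        ,  0.        ]), 'eye': array([ 0.35763385, -0.03375528,  1.2286882 ]), 'orientation': array([-2.14033241,  2.20118184, -0.11369388])}
scene {'K': array([[612.99937408,   0.        , 324.69277235],
       [  0.        , 612.99937408, 247.19430612],
       [  0.        ,   0.        ,   1.        ]]), 'distortion': array([0.05215251, 0.        , 0.        , 0.        , 0.        ]), 'eye': array([-0.50158404, -1.34738697,  0.84220938]), 'orientation': array([-1.92408952,  0.65801218, -0.3911956 ])}
{'clock': 0.1, 'joint_positions': array([-1.28323255,  0.52191556, -0.03630919,  1.59993481,  0.02122356,
        1.02112569, -0.11279759]), 'dq': array([ 0.00104641, -0.00036718,  0.0006168 , -0.00097042, -0.00055372,
        0.00043259, -0.00022382]), 'joint_torque': array([ 3.86941829e-03, -9.28488278e+01,  1.98396139e+00, -3.70531726e+01,
        1.80957676e-02,  5.36537103e-03,  5.19265791e-05]), 'ee_pos': array([0.21885018, 0.58529546, 0.40421343]), 'orientation': array([-5.58986764e-01, -3.09138176e+00,  1.56274889e-03]), 'wrist_force': array([ 0.8664543 , -0.36090922, -0.04245002]), 'moment': array([-0.0232748 ,  0.00312243,  0.07461393]), 'finger_force': 0.0, 'gripper_width': 0.08533658876646835}
```

View pics/top0.png

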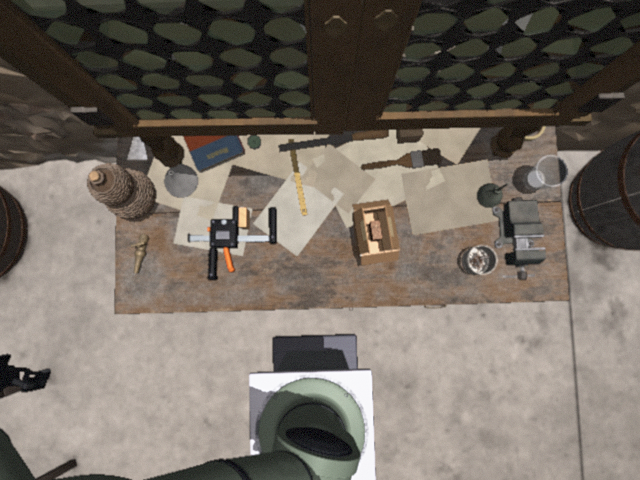

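View pics/scene0.png

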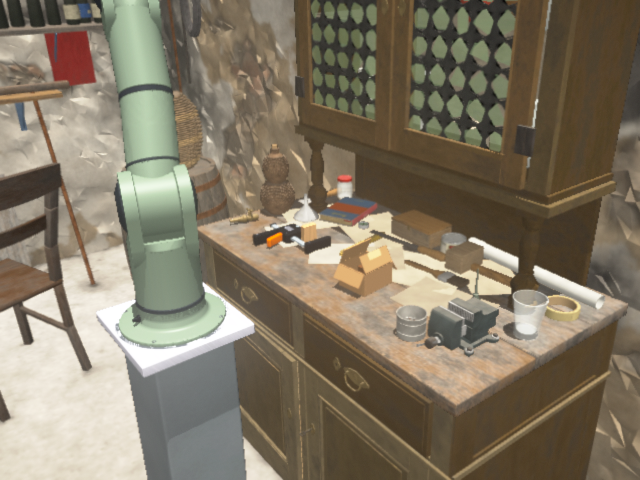

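The top view shows the clamp near (225,240), bar along image x and sliding jaw at about (272,225). The carton is at (376,232) with the cork at (376,230). Next I'll enlarge both.

```bash
cat > h.py <<'E'
import numpy as np, cv2
from scipy.spatial.transform import Rotation as R
from plant import ctrl
def ray(c,px):
    p=cv2.undistortPoints(np.array(px,float).reshape(-1,1,2),c['K'],c['distortion']).reshape(-1,2)
    return R.from_rotvec(c['orientation']).apply(np.c_[p,np.ones(len(p))])
def plane(c,px,z):
    d=ray(c,px); return c['eye']+d*((z-c['eye'][2])/d[:,2])[:,None]
def proj(c,P):
    Q=R.from_rotvec(c['orientation']).inv().apply(np.atleast_2d(P)-c['eye'])
    return cv2.projectPoints(Q,np.zeros(3),np.zeros(3),c['K'],c['distortion'])[0].reshape(-1,2)
def tool():
    s=ctrl.sense(); r=R.from_rotvec(s['orientation'])
    return s,s['ee_pos'],r
def delta(pos,closing_yaw=None):
    """shift in cm in tool axes to reach TCP pos; turn (deg, tool axes) to tool-down with tool y along yaw"""
    s,p,r=tool(); print('t',s['clock'],'tcp',p.round(4),'w',round(s['gripper_width'],4))
    print('shift cm',(r.inv().apply(np.array(pos)-p)*100).round(2))
    if closing_yaw is not None:
        for k in(0,np.pi):
            a=closing_yaw+k; y=np.array([np.cos(a),np.sin(a),0]); z=np.array([0,0,-1.]); x=np.cross(y,z)
            g=R.from_matrix(np.c_[x,y,z]); print('turn',np.degrees((r.inv()*g).as_rotvec()).round(2))
E
python3 - <<'E'
from h import *
i=cv2.imread('pics/top0.png')
a=cv2.resize(i[190:290,180:290],None,fx=3.6,fy=5.0*.72,interpolation=cv2.INTER_CUBIC)
b=cv2.resize(i[190:290,325:435],None,fx=3.6,fy=3.6,interpolation=cv2.INTER_CUBIC)
cv2.imwrite('pics/crop0.png',np.hstack([a,b]))
c=ctrl.get_calibration('top')
# orange / oak / cork masks
h=cv2.cvtColor(i,cv2.COLOR_BGR2HSV)
m=((h[...,0]>4)&(h[...,0]<14)&(h[...,1]>190)&(h[...,2]>150)).astype(np.uint8); m[:, :180]=0;m[:,290:]=0
n,_,st,ce=cv2.connectedComponentsWithStats(m);print(st[1:],ce[1:])
print(plane(c,[(212,278),(231,272),(272,225),(243,216),(376,230)],0.04).round(3))
E
```

```text
[[224 248   1   1   1]
 [228 250   6  21  25]
 [225 255   1   1   1]
 [227 262   1   2   2]] [[224.   248.  ]
 [230.4  261.52]
 [225.   255.  ]
 [227.   262.5 ]]
[[ 0.397  0.244  0.04 ]
 [ 0.411  0.195  0.04 ]
 [ 0.529  0.088  0.04 ]
 [ 0.555  0.163  0.04 ]
 [ 0.509 -0.181  0.04 ]]
```

View pics/crop0.png

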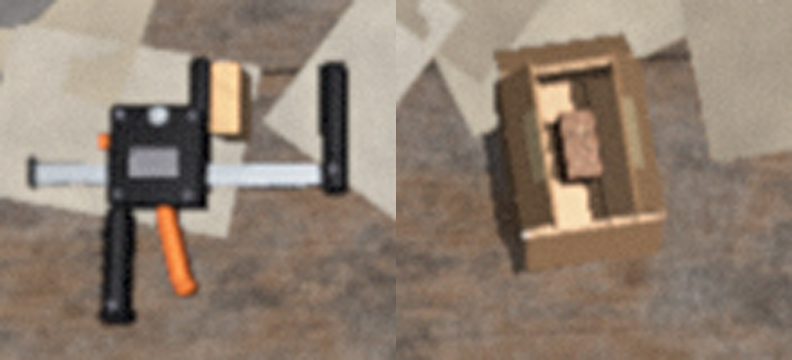

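The left crop shows the clamp: handle lower left, orange trigger, oak cheek at the head jaw, sliding jaw at the right. In the right crop the cork sits at crop (580,145), which is pixel (376,230), with flaps on the left and right. I'll go above the carton for a close look.

Run:
```python
from h import *
c=ctrl.get_calibration('top')
f=lambda u,v:(325+(u-396)/3.6,190+v/3.6)
P=plane(c,[f(580,145)],.061)[0];print(P)
Q=plane(c,[f(560,115),f(563,182),f(590,108),f(604,175)],.061);print(Q.round(3))
Q=plane(c,[f(612,65),f(628,213),f(533,68),f(553,228)],.068);print(Q.round(3))
y=Q[0]+Q[2]-Q[1]-Q[3];yaw=np.arctan2(y[1],y[0]);print(np.degrees(yaw))
delta([P[0],P[1],.40],yaw)
_,p,r=tool();print(r.as_matrix().round(3))
w=ctrl.get_calibration('wrist');print(r.inv().apply(w['eye']-p),(r.inv()*R.from_rotvec(w['orientation'])).as_matrix().round(2),w['K'][0])
g=lambda u,v:(180+u/3.6,190+v/3.6)
Q=plane(c,[g(212,72),g(244,65),g(238,134),g(212,132)],.06);print('cheek',Q.round(3))
Q=plane(c,[g(330,65),g(335,190),g(118,318),g(119,212)],.04);print('jaw,handle',Q.round(3))
```

```text
[ 0.50543757 -0.17867388  0.061     ]
[[ 0.527 -0.165  0.061]
 [ 0.48  -0.166  0.061]
 [ 0.532 -0.187  0.061]
 [ 0.484 -0.195  0.061]]
[[ 0.561 -0.203  0.068]
 [ 0.456 -0.209  0.068]
 [ 0.56  -0.147  0.068]
 [ 0.447 -0.157  0.068]]
4.324063344281049
t 0.1 tcp [0.2189 0.5853 0.4042] w 0.0853
shift cm [-53.6  -61.52   0.49]
turn [-5.000e-02  4.000e-02  6.518e+01]
turn [-4.0000e-02 -5.0000e-02 -1.1482e+02]
[[-0.937  0.35  -0.   ]
 [ 0.35   0.937 -0.001]
 [-0.    -0.001 -1.   ]]
[ 0.06888873 -0.00051834  0.03115852] [[-0.   -0.96 -0.27]
 [ 1.   -0.    0.  ]
 [-0.   -0.27  0.96]] [427.09850617   0.         325.51132349]
cheek [[0.568 0.17  0.06 ]
 [0.572 0.147 0.06 ]
 [0.523 0.152 0.06 ]
 [0.525 0.17  0.06 ]]
jaw,handle [[0.574 0.088 0.04 ]
 [0.483 0.086 0.04 ]
 [0.396 0.242 0.04 ]
 [0.472 0.241 0.04 ]]
```

drive_tool(motion="-4.9 -1 0 0 0 0 1;-4.5 -2 0 0 0 0 1;-4 -3 0 0 0 0 1;-3 -3.8 0 0 0 0 1;-3 -3.9 0 0 0 0 1;-3 -3.9 0 0 0 0 1;-3 -3.9 0 0 0 0 1;-3 -3.9 0 0 0 0 1")

```text
clock: 0.9
ee_pos: [0.3961, 0.246, 0.4047]
orientation: [-0.559, -3.091, 0.0]
wrist_force: [0.8, -0.1, -0.3]
gripper_width: -0.0
finger_force: 0.0
```

drive_tool(motion="-3 -3.9 0 0 0 0 1;-3 -3.9 0 0 0 0 1;-3 -3.9 0 0 0 0 1;-3 -3.9 0 0 0 0 1;-3 -3.9 0 0 0 0 1;-3 -3.9 0 0 0 0 1;-3 -3.9 0 0 0 0 1;-3 -3.9 0 0 0 8 1")

```text
clock: 1.7
ee_pos: [0.5116, -0.1304, 0.4047]
orientation: [-0.774, -3.045, -0.0]
wrist_force: [1.6, 0.9, 0.1]
gripper_width: 0.0002
finger_force: 0.0
```

drive_tool(motion="0 0 0 0 0 8.5 1;0 0 0 0 0 8.5 1;0 0 0 0 0 8.5 1;0 0 0 0 0 8.5 1;0 0 0 0 0 8.5 1;0 0 0 0 0 8.5 1;0 0 0 0 0 6 1;0 0 0 0 0 0 1")

```text
clock: 2.5
ee_pos: [0.5115, -0.128, 0.4045]
orientation: [-2.134, -2.305, 0.001]
wrist_force: [0.1, -0.4, -0.1]
gripper_width: -0.0004
finger_force: 0.0
```

Run:
```python
from h import *
delta([.505,-.179,.40],np.radians(4.3))
w=ctrl.get_calibration('wrist')
cv2.imwrite('pics/w1.png',ctrl.camera('wrist')[:,:,::-1])
import pickle;pickle.dump(w,open('w1.pkl','wb'))
```

```text
t 2.5 tcp [ 0.5115 -0.128   0.4045] w -0.0004
shift cm [-5.03 -1.03  0.45]
turn [-0.04  0.01  0.1 ]
turn [-2.000e-02 -6.000e-02 -1.799e+02]
```

View pics/w1.png

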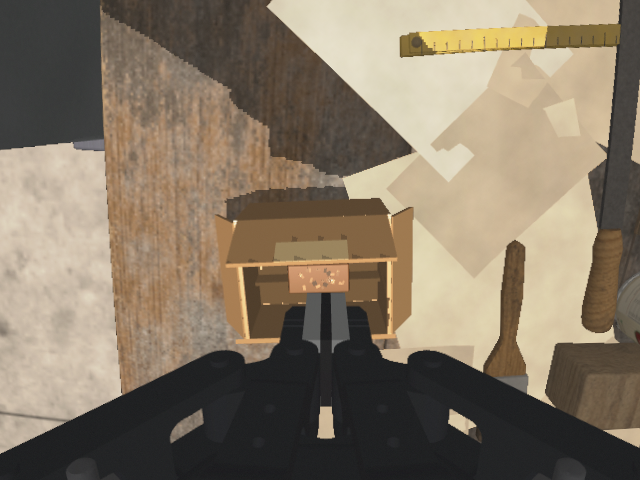

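The wrist view shows the carton from above its +y side. The near flap's free edge runs (227,265)–(397,260), the cork top covers (289–348, 265–292), and the far flap's edge is near row 342. Now to measure.

Run:
```python
from h import *
import pickle;w=pickle.load(open('w1.pkl','rb'))
i=cv2.imread('pics/w1.png')
print('cork top',plane(w,[(289,266),(348,265),(289,292),(348,291)],.061).round(4))
print('edge a z.112',plane(w,[(227,265),(397,260)],.112).round(4))
print('hinge',plane(w,[(240,217),(385,213)],.07).round(4))
print('walls inner z68',plane(w,[(244,268),(386,265)],.068).round(4))
print('far flap edge .112',plane(w,[(235,342),(395,345)],.112).round(4))
cv2.imwrite('pics/w1c.png',cv2.resize(i[180:360,200:425],None,fx=3,fy=3,interpolation=cv2.INTER_CUBIC))
```

```text
cork top [[ 0.4862 -0.1706  0.061 ]
 [ 0.5316 -0.1663  0.061 ]
 [ 0.4873 -0.1922  0.061 ]
 [ 0.5336 -0.1878  0.061 ]]
edge a z.112 [[ 0.4492 -0.1549  0.112 ]
 [ 0.5587 -0.143   0.112 ]]
hinge [[ 0.449  -0.1324  0.07  ]
 [ 0.5541 -0.1214  0.07  ]]
walls inner z68 [[ 0.4525 -0.1724  0.068 ]
 [ 0.5597 -0.1617  0.068 ]]
far flap edge .112 [[ 0.4552 -0.2106  0.112 ]
 [ 0.5651 -0.2044  0.112 ]]
```

View pics/w1c.png

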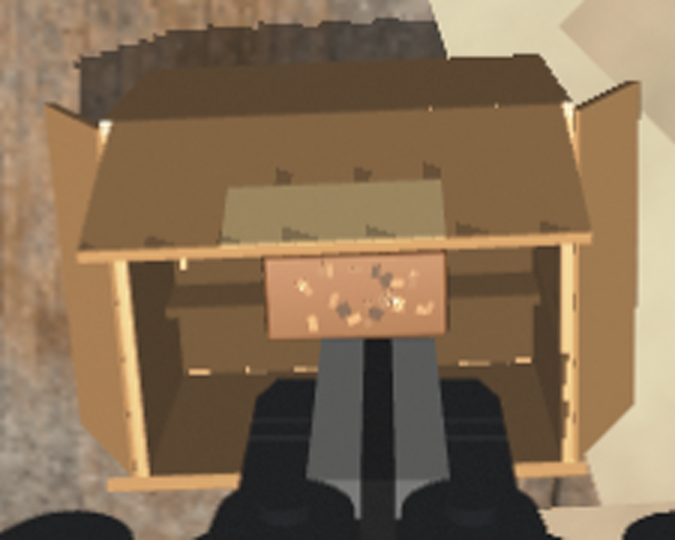

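drive_tool(motion="-2.5 -0.3 0 0 0 -1.9 1;-2.5 -0.2 0 0 0 0 1;0 0 3.5 0 0 0 1;0 0 3.5 0 0 0 1;0 0 3.5 0 0 0 1;0 0 3.4 0 0 0 1;0 0 0 0 0 0 1;0 0 0 0 0 0 1")

```text
clock: 3.35
ee_pos: [0.5113, -0.1788, 0.2663]
orientation: [-2.092, -2.343, 0.001]
wrist_force: [-0.2, -0.4, 1.4]
gripper_width: 0.0001
finger_force: 0.0
```

drive_tool(motion="1 0 0 0 0 0 1;1.5 0 0 0 0 0 1;1.5 0 0 0 0 0 1;1.5 0 0 0 0 0 1;1 0 0.2 0 0 0 1;1 0 0.3 0 0 0 1;0.5 0 0.1 0 0 0 1;0 0 0 0 0 0 1")

```text
clock: 4.15
ee_pos: [0.5023, -0.0982, 0.2595]
orientation: [-2.093, -2.343, 0.0]
wrist_force: [-0.1, -0.1, 0.3]
gripper_width: -0.0001
finger_force: 0.0
```

Run:
```python
from h import *
delta([.5095,-.178,.265],np.radians(6.2))
cv2.imwrite('pics/w2.png',ctrl.camera('wrist')[:,:,::-1])
```

```text
t 4.15 tcp [ 0.5023 -0.0982  0.2595] w -0.0001
shift cm [-8.01 -0.18 -0.55]
turn [-0.02 -0.01  0.26]
turn [ 2.0000e-02 -4.0000e-02 -1.7974e+02]
```

View pics/w2.png

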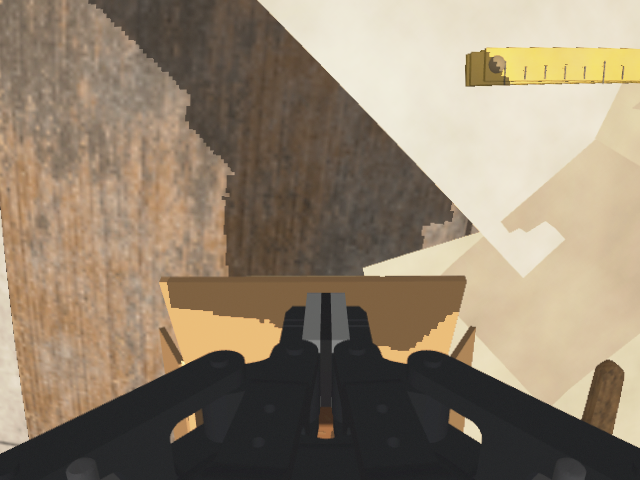

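The near flap is folded outward, with its free edge now at row 278, level and well past the hinge. Next is the other flap, by the mirrored move.

drive_tool(motion="-2 0 -0.6 0 0 0 1;-3 0 0 0 0 0 1;-3 0 0 0 0 0 1;-1.5 0 0 0 0 0 1;-1.5 0 0 0 0 0 1;-1.5 0 0 0 0 0 1;-1.5 0 0 0 0 0 1;-1 0 0.2 0 0 0 1")

```text
clock: 5.0
ee_pos: [0.5192, -0.2492, 0.2638]
orientation: [2.094, 2.341, -0.0]
wrist_force: [-0.2, 0.4, 0.5]
gripper_width: 0.0004
finger_force: 0.2
```

drive_tool(motion="-1 0 0.4 0 0 0 1;0 0 0 0 0 0 1;0 0 0 0 0 0 1;3 0 -2.5 0 0 0 0.4;4.9 0 0 0 0 0 0.4;0.1 0 0 0 0 0 0.4")

```text
clock: 5.6
ee_pos: [0.5114, -0.1727, 0.2846]
orientation: [-2.085, -2.347, -0.003]
wrist_force: [-0.2, -1.6, -0.0]
gripper_width: 0.0433
finger_force: 0.0
```

Run:
```python
from h import *
import pickle
delta([.5095,-.178,.265],np.radians(6.2))
w=ctrl.get_calibration('wrist');pickle.dump(w,open('w3.pkl','wb'))
cv2.imwrite('pics/w3.png',ctrl.camera('wrist')[:,:,::-1])
```

```text
t 5.6 tcp [ 0.5114 -0.1727  0.2846] w 0.0433
shift cm [-0.51 -0.25  1.96]
turn [-0.02 -0.18  0.57]
turn [ 2.8000e-01 -2.0000e-02 -1.7943e+02]
```

View pics/w3.png

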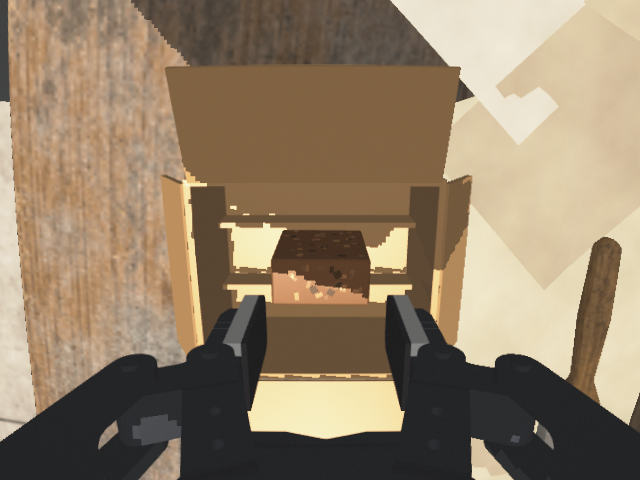

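Both flaps are back. The cork's top face spans roughly (272,264)–(370,303), centred between the fingers.

Run:
```python
from h import *
import pickle;w=pickle.load(open('w3.pkl','rb'))
Q=plane(w,[(272,264),(370,262),(370,303),(272,303)],.061);print(Q.round(4),Q.mean(0))
m=Q.mean(0)
delta([m[0],m[1],.200],np.radians(6.2))
```

```text
[[ 0.4857 -0.1726  0.061 ]
 [ 0.5319 -0.1661  0.061 ]
 [ 0.535  -0.1871  0.061 ]
 [ 0.4873 -0.1927  0.061 ]] [ 0.50995968 -0.17962095  0.061     ]
t 5.65 tcp [ 0.5115 -0.1751  0.2847] w 0.0501
shift cm [-0.45 -0.2   8.47]
turn [-0.   -0.09  0.48]
turn [ 1.4000e-01 -1.0000e-02 -1.7952e+02]
```

drive_tool(motion="-0.4 -0.2 1 0 0 0.5 0.22;0 0 2 0 0 0 0.22;0 0 2 0 0 0 0.22;0 0 2 0 0 0 0.22;0 0 1.5 0 0 0 0.22;0 0 0 0 0 0 0.22;0 0 0 0 0 0 0.22")

```text
clock: 6.35
ee_pos: [0.5095, -0.1834, 0.1997]
orientation: [-2.105, -2.331, 0.001]
wrist_force: [0.2, -0.5, -0.8]
gripper_width: 0.0667
finger_force: 0.0
```

drive_tool(motion="0 0 0 0 0 0 0.4;0 0 0 0 0 0 0.48;0 0 0 0 0 0 0.48;0 0 0 0 0 0 0.48")

```text
clock: 6.75
ee_pos: [0.5099, -0.1829, 0.2007]
orientation: [2.103, 2.332, 0.001]
wrist_force: [-1.3, -0.6, 6.8]
gripper_width: 0.0471
finger_force: 61.9
```

drive_tool(motion="0 0 -1.5 0 0 0 0.48;0 0 -3.5 0 0 0 0.48;0 0 -4 0 0 0 0.48;0 0 -4 0 0 0 0.48;2 0.5 -3 0 0 0 0.48;4 1 0 0 0 0 0.48;4 1 0 0 0 0 0.48;4 1 0 0 0 0 0.48")

```text
clock: 7.55
ee_pos: [0.5299, -0.0384, 0.3614]
orientation: [2.104, 2.332, 0.003]
wrist_force: [0.7, 0.5, -0.5]
gripper_width: 0.0475
finger_force: 61.7
```

drive_tool(motion="4 1 0 0 0 0 0.48;4 1 0 0 0 0 0.48;3.5 1 0 0 0 3 0.48;2 0.2 0 0 0 3 0.48;0 0 0 0 0 0 0.48;0 0 0 0 0 0 0.48")

```text
clock: 8.15
ee_pos: [0.5489, 0.0977, 0.3607]
orientation: [2.222, 2.22, 0.001]
wrist_force: [0.3, 0.6, 0.0]
gripper_width: 0.047
finger_force: 61.8
```

Run:
```python
from h import *
import pickle
delta([.547,.10,.36],0)
w=ctrl.get_calibration('wrist');pickle.dump(w,open('w4.pkl','wb'))
cv2.imwrite('pics/w4.png',ctrl.camera('wrist')[:,:,::-1])
```

```text
t 8.15 tcp [0.5489 0.0977 0.3607] w 0.047
shift cm [ 0.23 -0.19  0.07]
turn [ 0.04 -0.   -0.03]
turn [-1.0000e-02 -6.0000e-02  1.7997e+02]
```

View pics/w4.png

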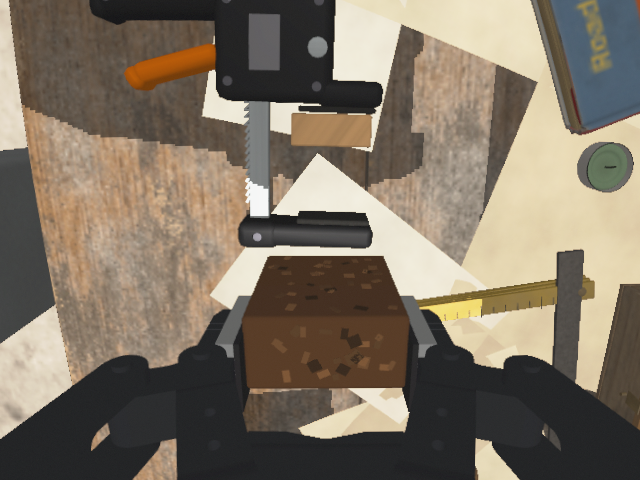

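The clamp is seen clearly: oak top at (292–372, 113–147), sliding jaw at (240–372, 212–247), bar, and orange trigger at the upper left. The held cork's top face is at (243–409, 316–388).

Run:
```python
from h import *
import pickle;w=pickle.load(open('w4.pkl','rb'))
i=cv2.imread('pics/w4.png');h=cv2.cvtColor(i,cv2.COLOR_BGR2HSV)
print('oak hsv',h[130,330],'paper',h[185,310],'wood',h[150,340])
sub=h[100:160,280:385]
m=((abs(sub[...,0].astype(int)-h[130,330,0])<5)&(sub[...,1]>h[130,330,1]-35)&(sub[...,2]>120)).astype(np.uint8)
m=cv2.morphologyEx(m,cv2.MORPH_OPEN,np.ones((3,3)))
k=max(cv2.findContours(m,0,2)[0],key=cv2.contourArea)+np.array([280,100])
b=cv2.boxPoints(cv2.minAreaRect(k));print(b.round(1))
Q=plane(w,b,.06);print('cheek',Q.round(4),Q.mean(0).round(4),[np.linalg.norm(Q[j]-Q[j-1]).round(4) for j in range(4)],[np.degrees(np.arctan2(*(Q[j]-Q[j-1])[1::-1])).round(1) for j in range(4)])
J=plane(w,[(258,213),(366,212),(250,247),(371,247)],.04);print('jaw top/bottom edges',J.round(4))
hd=plane(w,[(218,98),(332,102),(302,105),(380,107)],.04);print('head',hd.round(4))
s,p,r=tool()
C=plane(w,[(243,316),(408,316),(408,388),(244,388)],.3607-.1397);print('cork',C.round(4),C.mean(0),r.inv().apply(C-p).round(4))
B=plane(w,[(268,257),(382,256)],.3607-.1977);print('cork bottom +x edge',B.round(4),r.inv().apply(B-p).round(4))
T=plane(w,[(130,72),(205,52),(140,88),(215,70)],.036);print('trig',T.round(4))
```

```text
oak hsv [ 16 121 173] paper [ 22  24 237] wood [12 49 78]
[[290.8 144.9]
 [291.5 112.7]
 [370.5 114.5]
 [369.8 146.7]]
cheek [[0.5277 0.1515 0.06  ]
 [0.5285 0.1709 0.06  ]
 [0.5767 0.1698 0.06  ]
 [0.5767 0.1504 0.06  ]] [0.5524 0.1606 0.06  ] [np.float64(0.049), np.float64(0.0194), np.float64(0.0482), np.float64(0.0194)] [np.float64(178.7), np.float64(87.5), np.float64(-1.3), np.float64(-90.0)]
jaw top/bottom edges [[0.5023 0.1042 0.04  ]
 [0.5772 0.1048 0.04  ]
 [0.4956 0.0796 0.04  ]
 [0.5814 0.0795 0.04  ]]
head [[0.4792 0.1809 0.04  ]
 [0.5535 0.1779 0.04  ]
 [0.5339 0.176  0.04  ]
 [0.5848 0.1748 0.04  ]]
cork [[0.5261 0.1137 0.221 ]
 [0.5722 0.1136 0.221 ]
 [0.5736 0.0901 0.221 ]
 [0.5249 0.0901 0.221 ]] [0.54919145 0.10187709 0.221     ] [[ 0.0166 -0.023   0.1396]
 [ 0.0167  0.0231  0.1396]
 [-0.0069  0.0245  0.1396]
 [-0.0069 -0.0241  0.1396]]
cork bottom +x edge [[0.5255 0.1121 0.163 ]
 [0.5723 0.1125 0.163 ]] [[ 0.0151 -0.0236  0.1976]
 [ 0.0155  0.0232  0.1976]]
trig [[0.4202 0.1989 0.036 ]
 [0.4712 0.2101 0.036 ]
 [0.4261 0.1886 0.036 ]
 [0.4772 0.1988 0.036 ]]
```

drive_tool(motion="2.9 0.3 1 0 0 1.2 0.48;0 0 3 0 0 0 0.48;0 0 3.5 0 0 0 0.48;0 0 3 0 0 0 0.48;0 0 2 0 0 0 0.48;0 0 1.2 0 0 0 0.48;0 0 0 0 0 0 0.48;0 0 0 0 0 0 0.48")

```text
clock: 9.0
ee_pos: [0.5526, 0.1262, 0.2237]
orientation: [2.247, 2.195, 0.001]
wrist_force: [-0.3, -0.8, -1.2]
gripper_width: 0.0472
finger_force: 61.7
```

Run:
```python
from h import *
delta([.5517,.1272,.198],np.radians(-1.3))
```

```text
t 9.0 tcp [0.5526 0.1262 0.2237] w 0.0472
shift cm [ 0.1  -0.09  2.57]
turn [ 0.05 -0.01 -0.04]
turn [-2.0000e-02 -8.0000e-02  1.7996e+02]
```

drive_tool(motion="0.1 -0.1 1 0 0 0 0.48;0 0 1 0 0 0 0.48;0 0 0.4 0 0 0 0.48;0 0 0 0 0 0 0.48;0 0 0 0 0 0 0.48")

```text
clock: 9.5
ee_pos: [0.5512, 0.1277, 0.1985]
orientation: [-2.247, -2.196, 0.0]
wrist_force: [-0.2, 0.6, -0.9]
gripper_width: 0.0469
finger_force: 61.7
```

drive_tool(motion="0 0 0.1 0 0 0 0.48;0 0 0 0 0 0 0.48")

```text
clock: 9.7
ee_pos: [0.5512, 0.1277, 0.1978]
orientation: [2.246, 2.196, 0.0]
wrist_force: [-0.7, -0.0, 0.4]
gripper_width: 0.047
finger_force: 61.7
```

Near contact; release slowly, then rise and look.

drive_tool(motion="0 0 0 0 0 0 0.42;0 0 0 0 0 0 0.36;0 0 0 0 0 0 0.3;0 0 0 0 0 0 0.3;0 0 -2 0 0 0 0.3;0 0 -4 0 0 0 0.3;-1.5 0 -5 0 0 0 0.3;-1.5 0 -4 0 0 0 0.15")

```text
clock: 10.5
ee_pos: [0.5504, 0.0981, 0.3477]
orientation: [2.246, 2.196, 0.001]
wrist_force: [0.7, 0.3, -0.0]
gripper_width: 0.072
finger_force: 0.0
```

drive_tool(motion="-2 -3 -3 0 0 0 0;0 -3 0 0 0 0 0;0 0 0 0 0 0 0")

```text
clock: 10.8
ee_pos: [0.4876, 0.0792, 0.3764]
orientation: [-2.246, -2.194, -0.001]
wrist_force: [0.8, 0.7, -0.7]
gripper_width: 0.0855
finger_force: 0.0
```

Run:
```python
from h import *
import pickle
delta([.547,.10,.36],0)
w=ctrl.get_calibration('wrist');pickle.dump(w,open('w5.pkl','wb'))
cv2.imwrite('pics/w5.png',ctrl.camera('wrist')[:,:,::-1])
```

```text
t 10.8 tcp [0.4876 0.0792 0.3764] w 0.0855
shift cm [2.22 5.89 1.65]
turn [-0.02 -0.1  -1.34]
turn [-1.5000e-01  3.0000e-02  1.7866e+02]
```

View pics/w5.png

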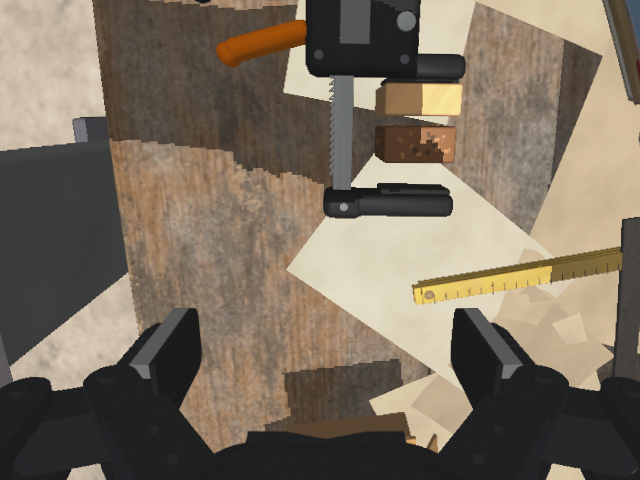

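The cork stands upright at (386–456,127–163), in line with the oak (386–462) and a few mm clear of it. The jaw is untouched at (325–452,187–216). I'll turn the tool and look at the handle and trigger from close by.

drive_tool(motion="3.6 -2.2 0 0 0 0 0;3.6 -2.2 0 0 0 0 0;3.6 -2.2 0 0 0 0 0;3.6 -2.2 0 0 0 0 0;0 0 0 0 0 -8.5 0;0 0 0 0 0 -8.5 0;0 0 0 0 0 -8.5 0;0 0 0 0 0 -8.5 0")

```text
clock: 11.65
ee_pos: [0.4058, 0.2262, 0.3753]
orientation: [1.497, 2.762, -0.0]
wrist_force: [1.0, -0.5, 0.2]
gripper_width: 0.0851
finger_force: 0.0
```

drive_tool(motion="0 0 1 0 0 -8.5 0;0 0 1 0 0 -8.5 0;0 0 1 0 0 -8.5 0;0 0 0 0 0 -8.5 0;0 0 0 0 0 -8.5 0;0 0 0 0 0 -8.5 0;0 0 0 0 0 -5 0;0 0 0 0 0 0 0")

```text
clock: 12.45
ee_pos: [0.4059, 0.2258, 0.3453]
orientation: [-0.034, -3.141, -0.0]
wrist_force: [0.6, -0.0, 0.4]
gripper_width: 0.0855
finger_force: 0.0
```

Run:
```python
from h import *
import pickle
delta([.458,.225,.18],np.radians(88.7))
w=ctrl.get_calibration('wrist');pickle.dump(w,open('w6.pkl','wb'))
i=ctrl.camera('wrist')[:,:,::-1].copy()
cv2.imwrite('pics/w6.png',i)
h=cv2.cvtColor(i,cv2.COLOR_BGR2HSV)
m=((h[...,0]>3)&(h[...,0]<16)&(h[...,1]>200)&(h[...,2]>110)).astype(np.uint8)
k=max(cv2.findContours(m,0,2)[0],key=cv2.contourArea);print(cv2.boundingRect(k),cv2.boxPoints(cv2.minAreaRect(k)).round(),plane(w,cv2.boxPoints(cv2.minAreaRect(k)),.036).round(4))
```

```text
t 12.45 tcp [0.4059 0.2258 0.3453] w 0.0855
shift cm [-5.21  0.03 16.53]
turn [ 0.   -0.02  0.06]
turn [ 3.0000e-02  0.0000e+00 -1.7994e+02]
(274, 230, 42, 93) [[269. 236.]
 [294. 227.]
 [324. 316.]
 [300. 325.]] [[0.4115 0.1875 0.036 ]
 [0.4061 0.2043 0.036 ]
 [0.472  0.223  0.036 ]
 [0.4782 0.2052 0.036 ]]
```

View pics/w6.png

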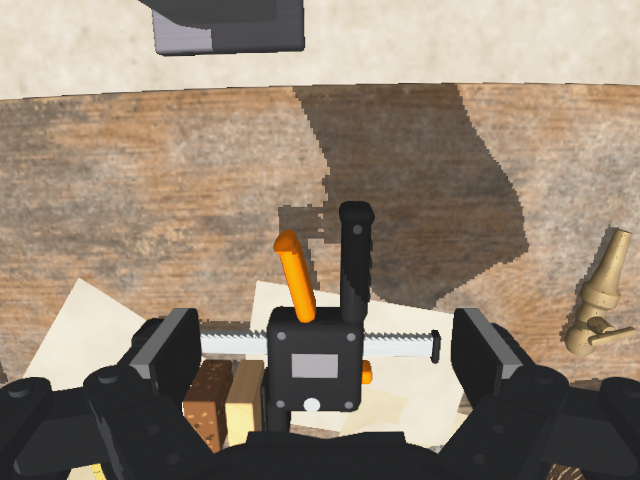

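The handle runs from (356,205) to (354,310) and the orange trigger from (286,232) to (305,320), both clear of the fingers. The barrel tap is at (595,290), well to the side.

Run:
```python
from h import *
import pickle;w=pickle.load(open('w6.pkl','rb'))
print('handle sides r260',plane(w,[(342,260),(370,260)],.037).round(4),'end',plane(w,[(356,203)],.037).round(4),'base',plane(w,[(354,307)],.037).round(4))
print('head front',plane(w,[(268,310),(268,405),(361,310)],.04).round(4))
print('trig front r260',plane(w,[(277,255),(280,262),(290,290)],.036).round(4))
```

```text
handle sides r260 [[0.4296 0.2362 0.037 ]
 [0.4301 0.2554 0.037 ]] end [[0.3903 0.2459 0.037 ]] base [[0.4649 0.2443 0.037 ]]
head front [[0.4645 0.1838 0.04  ]
 [0.5437 0.1787 0.04  ]
 [0.4659 0.2491 0.04  ]]
trig front r260 [[0.4254 0.1919 0.036 ]
 [0.4305 0.1937 0.036 ]
 [0.4513 0.1996 0.036 ]]
```

drive_tool(motion="-2.4 0.1 3 0 0 0 0;-2.3 0.1 3 0 0 0 0;0 0 3 0 0 0 0;0 0 3 0 0 0 0;0 0 2 0 0 0 0;0 0 0 0 0 0 0;0 0 0 0 0 0 0")

```text
clock: 13.2
ee_pos: [0.4526, 0.2267, 0.2058]
orientation: [-0.038, -3.141, 0.001]
wrist_force: [0.5, 0.2, 1.0]
gripper_width: 0.0856
finger_force: 0.0
```

drive_tool(motion="0 0 1 0 0 0 0;0 0 1 0 0 0 0;0 0 0.4 0 0 0 0;0 0 0 0 0 0 0;0 0 0 0 0 0 0")

```text
clock: 13.7
ee_pos: [0.4525, 0.2266, 0.1817]
orientation: [-0.036, -3.141, 0.0]
wrist_force: [0.3, 0.2, -0.8]
gripper_width: 0.0854
finger_force: 0.0
```

drive_tool(motion="0 0 0 0 0 0 0.2;0 0 0 0 0 0 0.3;0 0 0 0 0 0 0.36;0 0 0 0 0 0 0.4;0 0 0 0 0 0 0.4;0 0 0 0 0 0 0.4")

```text
clock: 14.3
ee_pos: [0.4526, 0.2277, 0.1821]
orientation: [0.034, 3.14, 0.003]
wrist_force: [-1.6, 6.9, 5.8]
gripper_width: 0.0516
finger_force: 5.5
```

drive_tool(motion="0 0 0 0 0 0 0.45;0 0 0 0 0 0 0.5;0 0 0 0 0 0 0.5;0 0 0 0 0 0 0.5")

```text
clock: 14.7
ee_pos: [0.4528, 0.2288, 0.1826]
orientation: [0.032, 3.139, 0.006]
wrist_force: [-3.8, 11.9, 13.0]
gripper_width: 0.043
finger_force: 11.0
```

drive_tool(motion="0 0 0 0 0 0 0.55;0 0 0 0 0 0 0.58;0 0 0 0 0 0 0.58;0 0 0 0 0 0 0.58")

```text
clock: 15.1
ee_pos: [0.4529, 0.2292, 0.1828]
orientation: [0.032, 3.138, 0.007]
wrist_force: [-3.0, 15.2, 16.8]
gripper_width: 0.0363
finger_force: 12.5
```

Run:
```python
from h import *
import pickle
i=ctrl.camera('top')[:,:,::-1].copy()
cv2.imwrite('pics/t7.png',i)
print(ctrl.get_calibration('wrist')['eye'])
j=ctrl.camera('wrist')[:,:,::-1]
o=cv2.imread('pics/top0.png')
a=cv2.resize(o[195:275,190:290],None,fx=4,fy=4,interpolation=2);b=cv2.resize(i[195:275,190:290],None,fx=4,fy=4,interpolation=2)
cv2.imwrite('pics/t7c.png',np.vstack([np.hstack([a,b]),np.hstack([cv2.resize(j,(360,270)),np.zeros((270,440,3),np.uint8)])]))
print(ctrl.sense()['finger_force'],ctrl.sense()['gripper_width'])
```

```text
[0.3838828  0.23005154 0.15143751]
12.46749646961689 0.03612805473646519
```

View pics/t7c.png

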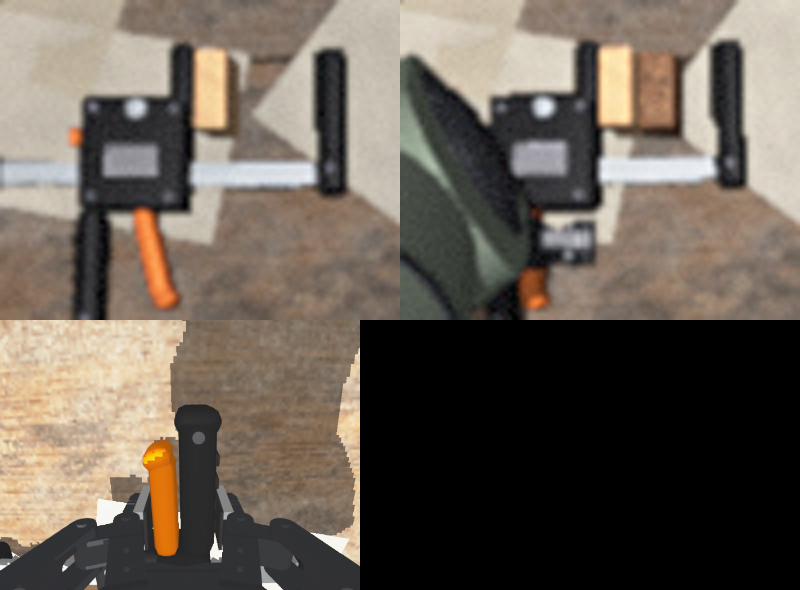

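Right panel: the trigger is squeezed, the cork sits beside the oak, and the jaw has come closer with roughly 15 mm to go. In the lower panel both fingers sit correctly on the trigger and handle. I'll release and recentre to relieve the side load, then squeeze again.

drive_tool(motion="0 0 0 0 0 0 0.5;0 0.1 -0.1 0 0 0 0.4;0 0.1 0 0 0 0 0.3;0 0 0 0 0 0 0.28;0 0 0 0 0 0 0.28")

```text
clock: 15.7
ee_pos: [0.4524, 0.2285, 0.1825]
orientation: [-0.036, -3.141, 0.001]
wrist_force: [1.4, -1.6, -0.3]
gripper_width: 0.0616
finger_force: 0.9
```

drive_tool(motion="0 0 0 0 0 0 0.36;0 0 -0.1 0 0 0 0.42;0 0 -0.1 0 0 0 0.46;0 0 0 0 0 0 0.48;0 0 0 0 0 0 0.48")

```text
clock: 16.2
ee_pos: [0.4524, 0.2289, 0.1847]
orientation: [-0.035, -3.141, -0.001]
wrist_force: [-1.6, -0.5, 4.5]
gripper_width: 0.0442
finger_force: 4.4
```

drive_tool(motion="0 0 -0.1 0 0 0 0.52;0 0 0 0 0 0 0.55;0 0 0 0 0 0 0.55")

```text
clock: 16.5
ee_pos: [0.4523, 0.229, 0.1855]
orientation: [-0.035, -3.141, -0.001]
wrist_force: [-2.8, 4.3, -1.2]
gripper_width: 0.0387
finger_force: 6.9
```

drive_tool(motion="0 0 0 0 0 0 0.57;0 0 0 0 0 0 0.59;0 0 0 0 0 0 0.59")

```text
clock: 16.8
ee_pos: [0.4525, 0.2295, 0.1859]
orientation: [0.034, 3.141, 0.002]
wrist_force: [-3.0, 6.6, 4.3]
gripper_width: 0.0356
finger_force: 8.7
```

```bash
cat > jaw.py <<'E'
from h import *
import sys
i=ctrl.camera('top')[:,:,::-1].copy();cv2.imwrite(f'pics/{sys.argv[1]}.png',i)
# profiles along row through cheek/cork/jaw
g=cv2.resize(i[195:275,190:290],None,fx=4,fy=4,interpolation=2)
print([tuple(int(v) for v in g[85:105,x].mean(0)) for x in range(164,364,4)])
s=ctrl.sense();print(s['clock'],s['finger_force'],s['gripper_width'])
E
python3 jaw.py t8
python3 - <<'E'
import cv2
for n in('t7',):
    g=cv2.resize(cv2.imread(f'pics/{n}.png')[195:275,190:290],None,fx=4,fy=4,interpolation=2)
    print([tuple(int(v) for v in g[85:105,x].mean(0)) for x in range(164,364,4)])
E
```

```text
[(99, 103, 107), (103, 108, 111), (105, 110, 113), (89, 91, 95), (68, 66, 67), (59, 56, 55), (63, 60, 60), (63, 59, 56), (44, 41, 40), (63, 80, 103), (130, 175, 220), (170, 227, 255), (175, 229, 253), (174, 226, 251), (173, 225, 250), (175, 228, 252), (178, 236, 255), (134, 180, 220), (77, 102, 141), (77, 101, 139), (93, 121, 165), (94, 121, 167), (94, 122, 166), (93, 122, 163), (92, 118, 158), (99, 128, 171), (104, 135, 180), (76, 99, 138), (26, 40, 66), (53, 61, 73), (147, 157, 163), (197, 211, 219), (201, 215, 222), (204, 219, 225), (206, 221, 228), (155, 166, 172), (70, 75, 78), (25, 25, 25), (33, 30, 29), (48, 46, 46), (61, 59, 60), (61, 58, 57), (29, 26, 26), (56, 59, 61), (149, 162, 167), (200, 215, 222), (201, 216, 224), (197, 213, 219), (196, 211, 217), (196, 211, 218)]
16.85 8.738687485456467 0.034861291155354225
[(103, 107, 113), (104, 109, 113), (88, 91, 95), (65, 65, 68), (59, 56, 57), (61, 56, 58), (62, 59, 58), (48, 40, 37), (57, 69, 86), (126, 171, 214), (172, 228, 255), (176, 229, 253), (173, 225, 250), (173, 225, 250), (176, 228, 251), (175, 232, 254), (151, 203, 247), (100, 135, 173), (67, 91, 120), (80, 105, 143), (93, 120, 165), (95, 122, 167), (94, 122, 167), (93, 120, 163), (93, 119, 159), (99, 128, 172), (103, 133, 179), (77, 100, 138), (27, 43, 68), (54, 62, 74), (147, 158, 164), (197, 210, 218), (199, 213, 221), (198, 212, 219), (204, 218, 224), (206, 221, 228), (155, 166, 172), (73, 78, 81), (35, 34, 35), (32, 29, 29), (38, 35, 35), (55, 53, 51), (64, 61, 60), (42, 37, 37), (58, 61, 63), (146, 158, 164), (199, 213, 221), (201, 216, 223), (197, 212, 219), (197, 211, 217)]
```

drive_tool(motion="0 0 0 0 0 0 0.6;0 0 0 0 0 0 0.61;0 0 0 0 0 0 0.61")

```text
clock: 17.15
ee_pos: [0.4525, 0.2298, 0.186]
orientation: [0.033, 3.141, 0.003]
wrist_force: [-3.4, 9.3, 7.0]
gripper_width: 0.0337
finger_force: 13.5
```

drive_tool(motion="0 0 0 0 0 0 0.5;0 0 0.1 0 0 0 0.4;0 0 0.2 0 0 0 0.3;0 0 0 0 0 0 0.25;0 0 0 0 0 0 0.25")

```text
clock: 17.65
ee_pos: [0.4525, 0.2284, 0.1824]
orientation: [-0.036, -3.141, 0.001]
wrist_force: [0.2, -2.9, -1.5]
gripper_width: 0.0644
finger_force: 1.1
```

drive_tool(motion="0 0 0 0 0 0 0.36;0 0 -0.1 0 0 0 0.42;0 0 -0.1 0 0 0 0.46;0 0 0 0 0 0 0.5;0 0 -0.1 0 0 0 0.52;0 0 0 0 0 0 0.52")

```text
clock: 18.25
ee_pos: [0.4523, 0.2289, 0.1856]
orientation: [-0.035, -3.141, -0.0]
wrist_force: [-1.7, 1.7, -4.7]
gripper_width: 0.041
finger_force: 5.5
```

drive_tool(motion="0 0 0 0 0 0 0.55;0 0 0 0 0 0 0.57;0 0 0 0 0 0 0.59;0 0 0 0 0 0 0.59")

```text
clock: 18.65
ee_pos: [0.4524, 0.2295, 0.1858]
orientation: [0.034, 3.141, 0.002]
wrist_force: [-3.5, 6.3, 3.3]
gripper_width: 0.0357
finger_force: 8.3
```

```bash
python3 jaw.py t9
```

```text
[(100, 106, 108), (103, 108, 111), (104, 108, 111), (86, 89, 92), (64, 64, 65), (59, 55, 55), (63, 59, 60), (64, 60, 59), (49, 42, 38), (59, 72, 88), (129, 175, 215), (173, 229, 255), (175, 229, 253), (174, 226, 250), (174, 226, 251), (176, 229, 252), (178, 235, 255), (143, 191, 233), (89, 119, 159), (81, 107, 145), (92, 121, 164), (93, 122, 166), (95, 123, 167), (96, 122, 165), (93, 119, 159), (100, 129, 172), (102, 132, 178), (77, 100, 138), (27, 42, 68), (54, 61, 74), (147, 158, 164), (201, 214, 223), (206, 221, 228), (153, 165, 171), (71, 77, 80), (31, 31, 31), (30, 26, 27), (41, 39, 39), (55, 52, 52), (65, 62, 61), (40, 35, 35), (57, 59, 62), (146, 157, 163), (198, 212, 219), (200, 215, 222), (198, 212, 219), (197, 212, 218), (197, 211, 218), (196, 211, 218), (195, 210, 218)]
18.7 8.27040284872055 0.03519813723167958
```

drive_tool(motion="0 0 0 0 0 0 0.6;0 0 0 0 0 0 0.62;0 0 0 0 0 0 0.62;0 0 0 0 0 0 0.62")

```text
clock: 19.1
ee_pos: [0.4525, 0.2299, 0.1861]
orientation: [0.034, 3.141, 0.003]
wrist_force: [-4.1, 8.5, 7.9]
gripper_width: 0.0328
finger_force: 23.9
```

```bash
python3 jaw.py t10
```

```text
[(99, 104, 107), (100, 106, 109), (103, 106, 111), (105, 110, 113), (95, 98, 100), (73, 71, 72), (61, 56, 56), (63, 60, 59), (49, 41, 37), (58, 69, 87), (128, 173, 216), (173, 230, 255), (175, 229, 252), (174, 225, 251), (172, 225, 251), (175, 228, 251), (177, 232, 254), (153, 204, 246), (104, 140, 183), (86, 114, 154), (92, 120, 163), (92, 120, 165), (93, 120, 165), (94, 121, 164), (92, 119, 159), (97, 126, 169), (101, 131, 177), (77, 100, 138), (25, 41, 66), (52, 61, 72), (147, 156, 162), (200, 213, 222), (205, 220, 227), (156, 168, 173), (73, 78, 80), (27, 26, 27), (31, 29, 30), (45, 43, 43), (58, 56, 55), (61, 58, 57), (32, 29, 27), (54, 57, 58), (147, 157, 164), (197, 212, 220), (201, 215, 222), (198, 212, 219), (197, 212, 219), (196, 211, 218), (195, 210, 217), (195, 210, 217)]
19.15 23.8938769698143 0.03298606441014822
```

drive_tool(motion="0 0 0 0 0 0 0.5;0 0 0.1 0 0 0 0.4;0 0 0.2 0 0 0 0.3;0 0 0 0 0 0 0.2;0 0 0 0 0 0 0.2")

```text
clock: 19.65
ee_pos: [0.4525, 0.2284, 0.1824]
orientation: [-0.036, -3.141, 0.001]
wrist_force: [1.2, -2.3, -1.3]
gripper_width: 0.0685
finger_force: 1.1
```

drive_tool(motion="0 0 0 0 0 0 0.36;0 0 -0.1 0 0 0 0.4;0 0 -0.1 0 0 0 0.43;0 0 0 0 0 0 0.46;0 0 -0.1 0 0 0 0.48;0 0 0 0 0 0 0.48")

```text
clock: 20.25
ee_pos: [0.4524, 0.2287, 0.1856]
orientation: [-0.036, -3.141, -0.0]
wrist_force: [-0.8, -2.5, -1.3]
gripper_width: 0.0446
finger_force: 1.3
```

drive_tool(motion="0 0 0 0 0 0 0.5;0 0 0 0 0 0 0.52;0 0 0 0 0 0 0.54;0 0 0 0 0 0 0.55;0 0 0 0 0 0 0.55")

```text
clock: 20.75
ee_pos: [0.4525, 0.2301, 0.1861]
orientation: [0.034, 3.14, 0.004]
wrist_force: [-2.6, 8.0, 7.7]
gripper_width: 0.0386
finger_force: 8.4
```

```bash
python3 jaw.py t11
```

```text
[(100, 105, 109), (102, 107, 111), (102, 107, 110), (87, 89, 93), (68, 68, 70), (60, 55, 57), (62, 58, 59), (64, 61, 59), (49, 40, 36), (57, 69, 87), (127, 171, 214), (173, 228, 255), (175, 229, 252), (172, 224, 250), (174, 226, 251), (176, 228, 252), (177, 233, 254), (151, 201, 243), (105, 139, 183), (84, 111, 151), (91, 119, 162), (94, 122, 166), (93, 121, 165), (93, 120, 163), (93, 119, 161), (101, 129, 173), (104, 133, 179), (75, 98, 136), (27, 42, 68), (54, 62, 74), (150, 160, 167), (201, 215, 223), (156, 167, 174), (72, 77, 79), (24, 23, 24), (31, 28, 28), (46, 45, 44), (59, 57, 58), (59, 58, 56), (32, 29, 28), (55, 57, 60), (146, 158, 164), (198, 213, 220), (201, 215, 222), (198, 212, 219), (197, 211, 218), (197, 212, 218), (196, 211, 218), (195, 209, 217), (195, 209, 218)]
20.8 8.431383222341537 0.038727929028223654
```

drive_tool(motion="0 0 0 0 0 0 0.57;0 0 0 0 0 0 0.58;0 0 0 0 0 0 0.59;0 0 0 0 0 0 0.6;0 0 0 0 0 0 0.6")

```text
clock: 21.3
ee_pos: [0.4526, 0.2305, 0.1862]
orientation: [0.033, 3.14, 0.005]
wrist_force: [-2.8, 10.8, 11.3]
gripper_width: 0.0343
finger_force: 11.2
```

```bash
python3 jaw.py t12 | tail -1
python3 - <<'E'
import cv2
L=[]
for n in('t9','t11','t12'):
    g=cv2.resize(cv2.imread(f'pics/{n}.png')[195:275,190:290],None,fx=4,fy=4,interpolation=2)
    p=g[85:105,:,1].mean(0); print(n,[int(v) for v in p[164:350:4]])
E
```

```text
21.35 11.233147904276848 0.03432377134281443
t9 [106, 108, 108, 89, 64, 55, 59, 60, 42, 72, 175, 229, 229, 226, 226, 229, 235, 191, 119, 107, 121, 122, 123, 122, 119, 129, 132, 100, 42, 61, 158, 214, 221, 165, 77, 31, 26, 39, 52, 62, 35, 59, 157, 212, 215, 212, 212]
t11 [105, 107, 107, 89, 68, 55, 58, 61, 40, 69, 171, 228, 229, 224, 226, 228, 233, 201, 139, 111, 119, 122, 121, 120, 119, 129, 133, 98, 42, 62, 160, 215, 167, 77, 23, 28, 45, 57, 58, 29, 57, 158, 213, 215, 212, 211, 212]
t12 [105, 108, 108, 108, 96, 72, 61, 58, 41, 70, 170, 228, 228, 225, 226, 227, 231, 217, 159, 115, 114, 119, 121, 122, 121, 129, 135, 103, 44, 63, 160, 186, 128, 57, 28, 36, 52, 62, 51, 21, 63, 164, 212, 215, 211, 210, 211]
```

The trigger isn't returning fully, because the clamp sits off-centre between fingers that open only part way. I'll open fully on each release.

drive_tool(motion="0 0 0 0 0 0 0.4;0 0 0.2 0 0 0 0.2;0 0 0.1 0 0 0 0;0 0 0 0 0 0 0;0 0 0 0 0 0 0;0 0 0 0 0 0 0")

```text
clock: 21.95
ee_pos: [0.4525, 0.2286, 0.1826]
orientation: [0.036, 3.141, -0.0]
wrist_force: [-0.5, 0.7, 1.2]
gripper_width: 0.0852
finger_force: 0.0
```

drive_tool(motion="0 0 0 0 0 0 0.2;0 0 0 0 0 0 0.3;0 0 -0.1 0 0 0 0.36;0 0 -0.1 0 0 0 0.4;0 0 0 0 0 0 0.4;0 0 0 0 0 0 0.4")

```text
clock: 22.55
ee_pos: [0.4524, 0.2287, 0.1846]
orientation: [-0.036, -3.141, 0.0]
wrist_force: [-0.3, -2.5, -1.0]
gripper_width: 0.0512
finger_force: 1.3
```

drive_tool(motion="0 0 0 0 0 0 0.43;0 0 0 0 0 0 0.46;0 0 -0.1 0 0 0 0.48;0 0 0 0 0 0 0.48;0 0 0 0 0 0 0.48")

```text
clock: 23.05
ee_pos: [0.4524, 0.2288, 0.1855]
orientation: [-0.035, -3.141, -0.0]
wrist_force: [-1.4, 0.9, -5.5]
gripper_width: 0.0445
finger_force: 5.0
```

```bash
cat > prof.py <<'E'
import sys
from h import *
n=sys.argv[1];cv2.imwrite(f'pics/{n}.png',ctrl.camera('top')[:,:,::-1])
g=cv2.resize(cv2.imread(f'pics/{n}.png')[195:275,190:290],None,fx=4,fy=4,interpolation=2)
p=g[85:105,:,1].mean(0); print(n,[int(v) for v in p[164:350:4]])
s=ctrl.sense();print(s['clock'],s['finger_force'],s['gripper_width'])
E
python3 prof.py t13
```

```text
t13 [105, 108, 108, 97, 78, 62, 56, 58, 41, 67, 170, 228, 229, 225, 225, 227, 231, 207, 143, 111, 116, 121, 123, 120, 117, 129, 134, 102, 55, 42, 42, 34, 31, 39, 53, 62, 38, 42, 120, 193, 214, 213, 211, 210, 211, 211, 212]
23.1 5.051701053162105 0.044962744767752166
```

The profile shows the jaw nearly at the cork. From here I creep.

drive_tool(motion="0 0 0 0 0 0 0.49;0 0 0 0 0 0 0.5;0 0 0 0 0 0 0.5")

```text
clock: 23.4
ee_pos: [0.4524, 0.2287, 0.1855]
orientation: [-0.035, -3.141, 0.0]
wrist_force: [-1.1, 2.5, -4.6]
gripper_width: 0.0428
finger_force: 5.4
```

drive_tool(motion="0 0 0 0 0 0 0.51;0 0 0 0 0 0 0.515;0 0 0 0 0 0 0.515")

```text
clock: 23.7
ee_pos: [0.4525, 0.2287, 0.1856]
orientation: [-0.036, -3.141, -0.0]
wrist_force: [-2.4, 2.8, -4.0]
gripper_width: 0.0416
finger_force: 5.7
```

drive_tool(motion="0 0 0 0 0 0 0.52;0 0 0 0 0 0 0.525;0 0 0 0 0 0 0.525")

```text
clock: 24.0
ee_pos: [0.4525, 0.2288, 0.1857]
orientation: [0.035, 3.141, 0.0]
wrist_force: [-2.2, 3.6, -1.9]
gripper_width: 0.0404
finger_force: 6.6
```

drive_tool(motion="0 0 0 0 0 0 0.53;0 0 0 0 0 0 0.535;0 0 0 0 0 0 0.535")

```text
clock: 24.3
ee_pos: [0.4525, 0.229, 0.1858]
orientation: [0.035, 3.141, 0.001]
wrist_force: [-3.1, 4.6, -0.3]
gripper_width: 0.0399
finger_force: 7.1
```

drive_tool(motion="0 0 0 0 0 0 0.54;0 0 0 0 0 0 0.545;0 0 0 0 0 0 0.545")

```text
clock: 24.6
ee_pos: [0.4526, 0.2291, 0.1859]
orientation: [0.035, 3.141, 0.001]
wrist_force: [-2.5, 5.9, 1.6]
gripper_width: 0.0392
finger_force: 8.0
```

drive_tool(motion="0 0 0 0 0 0 0.55;0 0 0 0 0 0 0.555;0 0 0 0 0 0 0.555")

```text
clock: 24.9
ee_pos: [0.4526, 0.2293, 0.1859]
orientation: [0.035, 3.141, 0.002]
wrist_force: [-3.5, 7.2, 3.6]
gripper_width: 0.0387
finger_force: 10.9
```

```bash
python3 prof.py t14
```

```text
t14 [105, 105, 109, 108, 98, 73, 55, 53, 48, 58, 125, 201, 227, 227, 225, 225, 227, 237, 190, 128, 115, 121, 123, 121, 120, 131, 139, 103, 56, 41, 31, 27, 35, 49, 62, 57, 20, 54, 162, 217, 216, 213, 211, 210, 210, 211, 214]
24.95 10.94286784529686 0.03797479726258059
```

drive_tool(motion="0 0 0 0 0 0 0.56;0 0 0 0 0 0 0.56;0 0 0 0 0 0 0.56")

```text
clock: 25.25
ee_pos: [0.4526, 0.2294, 0.186]
orientation: [0.035, 3.141, 0.002]
wrist_force: [-4.1, 8.2, 4.9]
gripper_width: 0.0377
finger_force: 12.5
```

drive_tool(motion="0 0 0 0 0 0 0.565;0 0 0 0 0 0 0.565;0 0 0 0 0 0 0.565")

```text
clock: 25.55
ee_pos: [0.4526, 0.2295, 0.186]
orientation: [0.034, 3.14, 0.002]
wrist_force: [-3.0, 7.7, 4.4]
gripper_width: 0.0373
finger_force: 14.1
```

drive_tool(motion="0 0 0 0 0 0 0.57;0 0 0 0 0 0 0.57;0 0 0 0 0 0 0.57")

```text
clock: 25.85
ee_pos: [0.4526, 0.2296, 0.1861]
orientation: [0.034, 3.14, 0.003]
wrist_force: [-2.8, 8.4, 5.3]
gripper_width: 0.0371
finger_force: 15.9
```

drive_tool(motion="0 0 0 0 0 0 0.575;0 0 0 0 0 0 0.58;0 0 0 0 0 0 0.58;0 0 0 0 0 0 0.58")

```text
clock: 26.25
ee_pos: [0.4526, 0.2298, 0.1862]
orientation: [0.034, 3.14, 0.003]
wrist_force: [-4.3, 9.7, 7.7]
gripper_width: 0.0363
finger_force: 20.4
```

drive_tool(motion="0 0 0 0 0 0 0.585;0 0 0 0 0 0 0.585;0 0 0 0 0 0 0.585;0 0 0 0 0 0 0.585;0 0 0 0 0 0 0.585")

```text
clock: 26.75
ee_pos: [0.4527, 0.2298, 0.1862]
orientation: [0.034, 3.14, 0.003]
wrist_force: [-4.7, 9.7, 7.3]
gripper_width: 0.036
finger_force: 22.9
```

```bash
python3 prof.py t15; python3 -c "
import cv2,numpy as np
from plant import ctrl
i=cv2.imread('pics/t15.png')
s=ctrl.camera('scene')[:,:,::-1]
a=cv2.resize(i[195:275,190:290],(400,320),interpolation=2);b=cv2.resize(i[190:270,335:435],(400,320),interpolation=2)
c=cv2.resize(s[210:280,230:430],(800,280),interpolation=2)
cv2.imwrite('pics/t15c.png',np.vstack([np.hstack([a,b]),c]))"
```

```text
t15 [109, 106, 108, 109, 96, 69, 55, 56, 51, 54, 115, 194, 227, 228, 226, 226, 229, 233, 181, 121, 112, 120, 123, 124, 120, 128, 134, 104, 61, 42, 30, 28, 35, 47, 60, 59, 24, 57, 163, 216, 216, 212, 210, 210, 210, 212, 212]
26.8 22.856059670448303 0.036062449325395686
```

View pics/t15c.png

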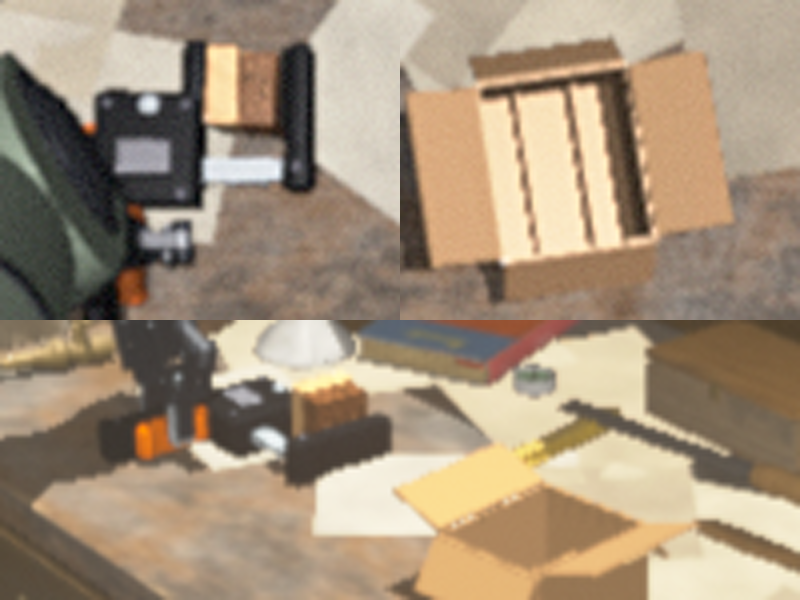

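The jaw, cork and oak are tight together and in line, both flaps lie well back, and the grip holds at about 23 N. Handing in.

```bash
python3 -c "
from plant import ctrl
print(ctrl.close_job())"
```

```text
the job is handed in; nothing more can be done
None
```

I handed the job in at about 27 s with both flaps folded back and the jaw pressing the cork flat on the oak, trigger held at about 23 N; no verdict came back, and I can't read the pressing force on the cork directly.

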